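Back the film-roll ratchet off one notch

ROBOT

A 6-joint arm with a two-finger parallel gripper is mounted at the origin on the work surface. World frame = base frame: x ahead of the robot, y to its left, z up, the work surface at z = 0. Lengths are in m, angles in rad, forces in N, time in s.
With the tool pointing down it reaches from about 0.375 to 0.75 m from the base axis. Payload 9 kg.
Tool frame: the origin (TCP) lies between the finger pads; the fingertips stand 25 mm ahead of it and the grasp point (between the pads) lies 6 mm ahead of it; z points along the fingers, y is the direction in which the jaws open and shut (so a half turn about z gives the same grasp; the last joint's range is limited). The gripper opens to 85 mm and grips with 20 to 120 N. Pads are 22 mm wide; open, the fingers measure 114 mm over their backs; the gripper's body (76 mm by 85 mm) begins 54 mm behind the grasp point. The pads swing forward as they close: fully open they stand 13 mm farther back than shut.
Start: joints at [-1.441, 0.104, 0.097, 1.564, 0, 1.353], TCP at [0.205, -0.564, 0.256] pointing down, gripper open.
Joint ranges: [-2.99, 2.99], [-0.84, 1.86], [-1.1, 1.16], [-1.84, 2.11], [-1.51, 1.56], [-3.14, 3.14]. Speed limits (rad/s): [2.22, 2.22, 2.57, 3.14, 3.14, 3.14].

INTERFACE

Orientations are given as [roll, pitch, yaw] about the fixed x, y, z axes, in that order (R = Rz(yaw) Ry(pitch) Rx(roll)).
In Python, from bench import manip gives the robot as it stands. The module is installed in compiled form; this text tells all that it offers.
- The arm moves only by the tool drive_tool, never from a script. Its argument "deltas" is one flat list of numbers, 5 for each row, row after row: the shift along the tool's x, y, z normalised to -1 to 1, where 1 is 4 cm, then the turn about the tool's z normalised to -1 to 1, where 1 is 0.15 rad, then the opening, from 0 (shut) to 1 (fully open). In form: [dx, dy, dz, roll, grip, dx, dy, dz, roll, grip, ...]. A call has 1 to 12 rows; each row shifts and turns the pose as measured when the row begins, along the tool's axes as they then stand; what a row does not reach is not made up. A row lasts 1/10 s, in which the tool goes at most 50 mm and 8.59 degrees, less where a joint would pass 70% of its speed; a pose out of reach is approached as far as the arm can. A call with a number of a shift or a turn outside -1 to 1 is refused whole. A call with a gripper value outside its range is refused whole. The fingers move at their own pace and stop on an object; "force" is the grip in N (left out, the last holds). Time passes only in rows, so rows that do not move let the fingers close. It gives the time, the measured TCP pose, the force and the opening at its end, in the units of the state.
- manip.observe(): the state, without advancing time (a new reading comes with each control period).
- manip.snapshot(name): name is "scene" or "top" or "wrist"; returns a dict with "img" (384x512x3 uint8, blue, green, red), "range_z" (384x512 float32, m along the optical axis (not along the pixel's ray), 0 where there is no reading), "camera_matrix" (3x3 intrinsics, pixels), "cam_to_world" (4x4, takes a point from camera to world coordinates). Camera axes: x right, y down, z forward; pixel columns grow to the right and rows downward; lengths in m; the calibration is good to about 2 mm. A picture is of the moment at which its call begins.
- manip.sign_off(): hands the job in, once; it reports no verdict.
The state is a dict: "clock": time; "joints": joint angles; "qvel": joint speeds; "joint_efforts": joint torques, N m; "tool_pos": TCP position; "eef_rot": TCP orientation; "contact_force": force on the tool from outside, world axes, zero at the start; "ft_torque": the same for the moment, N m; "width": finger opening in m.
Only numpy, scipy, OpenCV 4.12 (cv2) and the standard library are available. Lean on these libraries where they do the work, as an engineer would, in place of code of your own. Each camera call takes 0.05 s, during which the arm holds its last target.

TASK

The yellow film roll on the blue ratchet stand has been fed one notch too far. With a fingertip, push the red pawl up out of the ratchet by its ball-ended tab (it stays up), then push on a spoke of the black-knobbed spoked wheel to turn the wheel backward by one notch, that is with the top of the wheel moving toward the pawl's pivot, and push the pawl fully down again into that notch. Only push with the fingers, do not pinch or force the pawl or the wheel, and leave the other things on the bench where they are.

Things in the scene. Friction and masses are not known exactly. Their poses are not given: they have to be found in the camera images.
- stand: Blue stand bolted to the bench, yawed up to 0.4 rad. Origin on the bench under the shaft; x along the shaft (away from the robot at yaw 0), y sideways (pawl's pivot on +y), z up. Base 150 x 200 x 12 mm; shaft 130 mm up. Along x: spoked wheel at -75 mm, yellow roll (d 60) -37 to +21, ratchet and pawl at +50, pawl's post (215 high) at 69 to 79. Free space above wheel and pawl.
- wheel_axis (a point): Centre of the spoked wheel, on the shaft at stand (-75, 0, 130) mm. Axes are those of the stand. The steel ratchet on the same shaft, 125 mm farther along the stand's x, has 8 teeth, is 136 mm over the tooth tips and 14 mm thick.
- spoke_end (a point): Centre of the black 18 mm ball ending the spoke that starts nearest the top, 108 mm from the shaft; turns with the wheel. Four spokes, 10 mm thick, 90 degrees apart, stand free in the stand's plane x = -75 mm. At wheel joint 0 this one leans 0.30 rad from straight up toward the stand's -y; backward swings it over the top toward +y.
- wheel (a joint): Angle of wheel, roll and ratchet, rad. Negative is backward (top moves toward the stand's +y, the pawl's pivot). One notch is 0.785. At about 0.01 a tooth touches the pawl's nose; with the pawl down it cannot go below 0. Starts at 0.02 to 0.20 (slack). The pawl drops fully into the next notch when the joint is -0.77 to -0.40. Stays where left (friction 0.15 N m).
- pawl (a joint): Angle of the pawl, rad: 0 fully down in the ratchet (a stop), grows as the nose lifts, up to a stop at 1.2. Above 0.35 it is clear of the teeth. A stiff hinge keeps it where it is left (about 0.05 N m).
- pawl_pivot (a point): The pawl's hinge pin at stand (50, 70, 200) mm; it runs along the stand's x. Axes are those of the stand. The pawl's flat arm (14 mm wide, 9 mm thick) runs 60 mm from the pin toward the stand's -y to the nose.
- tab_end (a point): Centre of the red 18 mm ball at the end of the pawl's tab, a 10 mm rod, 60 mm from the hinge pin. With the pawl down the tab leans 0.44 rad from straight up toward the stand's -y; pushing it to +y lifts the nose, pushing it to -y lowers it. It turns with the pawl.
- battery: Loose black battery pack 45 x 110 x 36 mm with a paper label, beside the stand. Bystander; origin at the centre of its underside.
- screwdriver: Loose yellow-handled screwdriver lying in front of the stand. Bystander; origin on its underside.
- glue: Loose glue bottle 32 mm diameter, 75 mm high, blue cap, beside the stand. Bystander; origin at the centre of its underside.
- radio: Loose grey radio transmitter 130 x 170 x 40 mm with two sticks, on the left. Bystander; origin at the centre of its underside.
- pencup: Loose black cup 72 mm diameter, 90 mm high. Bystander; origin at the centre of its underside.
- pinion: Loose brass pinion 40 mm diameter, 18 mm high, behind the stand. Bystander; origin at the centre of its underside.
- threadlock: Loose small white bottle 28 mm diameter, 60 mm high, red cap. Bystander; origin at the centre of its underside.

How it is judged:
By the outcome, as a careful person would: the job done as asked, in the order asked, and still so for the second after the job is handed in, with the robot touching nothing.
It also fails if it takes over 58 s, if anything falls off the work surface, if the arm or the gripper's body presses on something with over 40 N, if the wrist force passes 120 N, or if a joint passes its speed limit or range.

## Working session

There is one attempt and no reset: what is moved stays moved. The work goes in short steps, Python scripts to look and compute and a tool call to move; the robot and the scene stay as the last step left them, time stands still between calls to the robot, and variables do not carry over. Pictures are saved under pics/ and viewed, and the job is handed in when it is done.

Besides the shell and the picture viewer there is one more tool, called after ">>>" as name(argument=value, ...) on one line, values as JSON. drive_tool: Moves the arm, as the interface text tells. Scaled input: -1 to 1 covers 4 cm each way for a shift and 0.15 rad each way for a turn. Its arguments: {"type":"object","properties":{"deltas":{"type":"array","items":{"type":"number","minimum":-1,"maximum":1}},"force":{"type":"number"}},"required":["deltas"]}

```bash
mkdir -p pics; cat > h.py <<'E'
import numpy as np, cv2
from bench import manip
def snap(n,tag):
    s=manip.snapshot(n); cv2.imwrite(f'pics/{tag}.png',s['img']); np.savez(f'{tag}.npz',**s); return s
def pts(s):
    z=s['range_z'];K=s['camera_matrix'];T=s['cam_to_world']
    v,u=np.indices(z.shape)
    P=np.stack([(u-K[0,2])/K[0,0]*z,(v-K[1,2])/K[1,1]*z,z],-1)
    return P@T[:3,:3].T+T[:3,3]
E
python3 - <<'E'
from h import *
for n in ['scene','top','wrist']:
    s=snap(n,n+'0'); print(n,s['cam_to_world'].round(3).tolist(),s['camera_matrix'][0,0])
o=manip.observe(); print({k:np.round(v,3) for k,v in o.items()})
E
```

```text
scene [[0.481, 0.614, -0.625, 1.22], [0.876, -0.337, 0.343, -0.381], [0.0, -0.713, -0.701, 0.933], [0.0, 0.0, 0.0, 1.0]] 380.50203194143495
top [[-0.016, -0.989, 0.146, 0.329], [-1.0, 0.014, -0.016, 0.02], [0.014, -0.146, -0.989, 1.561], [0.0, 0.0, 0.0, 1.0]] 487.59657563233725
wrist [[0.341, -0.908, -0.245, 0.266], [-0.94, -0.329, -0.088, -0.541], [-0.001, 0.26, -0.966, 0.374], [0.0, 0.0, 0.0, 1.0]] 326.6189676666356
{'clock': np.float64(0.15), 'joints': array([-1.441,  0.105,  0.097,  1.564, -0.   ,  1.353]), 'qvel': array([ 0.001, -0.001,  0.003, -0.001, -0.001,  0.001]), 'joint_efforts': array([ 3.0000e-03, -5.5736e+01,  5.0401e+01,  1.2000e-02, -0.0000e+00,
       -0.0000e+00]), 'tool_pos': array([ 0.205, -0.564,  0.256]), 'eef_rot': array([-3.141, -0.   ,  0.348]), 'contact_force': array([ 0.701, -0.493,  0.345]), 'ft_torque': array([-0.015, -0.004, -0.016]), 'width': np.float64(0.086)}
```

View pics/scene0.png

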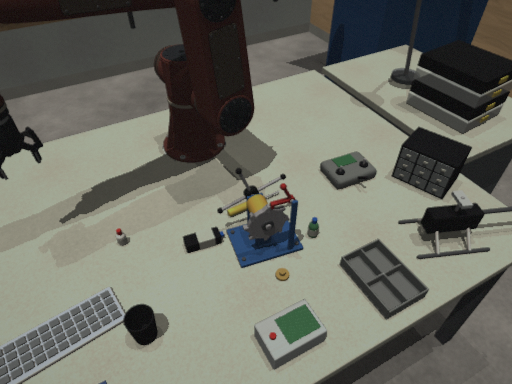

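View pics/top0.png

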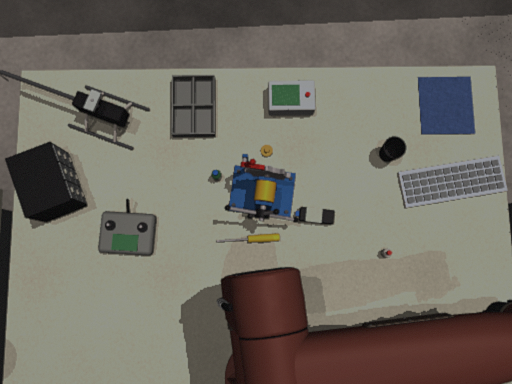

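The scene view shows the stand near pixel (265,225) with the red tab near (284,187). In the top view the stand is near (262,190), the battery at (316,215), the glue at (216,175) and the screwdriver at (250,239). I'll zoom in on both.

```bash
python3 - <<'E'
import cv2,numpy as np
a=cv2.imread('pics/scene0.png')[160:270,200:330]; b=cv2.imread('pics/top0.png')[140:255,200:345]
cv2.imwrite('pics/sz0.png',cv2.resize(a,None,fx=5,fy=5,interpolation=cv2.INTER_CUBIC))
cv2.imwrite('pics/tz0.png',cv2.resize(b,None,fx=5,fy=5,interpolation=cv2.INTER_CUBIC))
E
```

```text
(no output)
```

View pics/sz0.png

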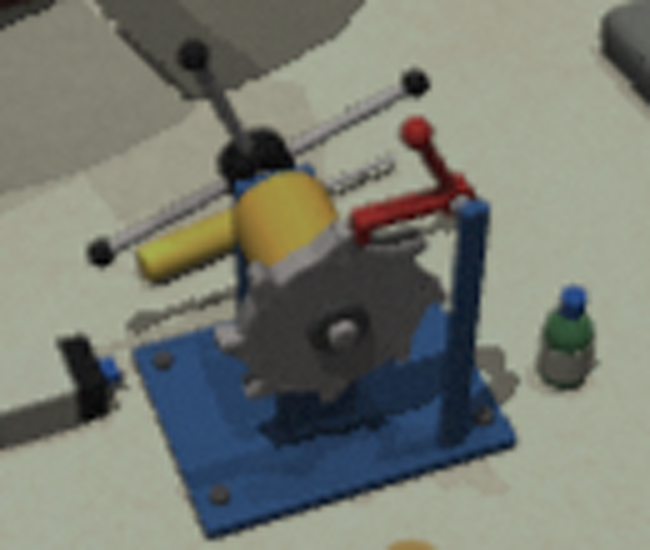

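View pics/tz0.png

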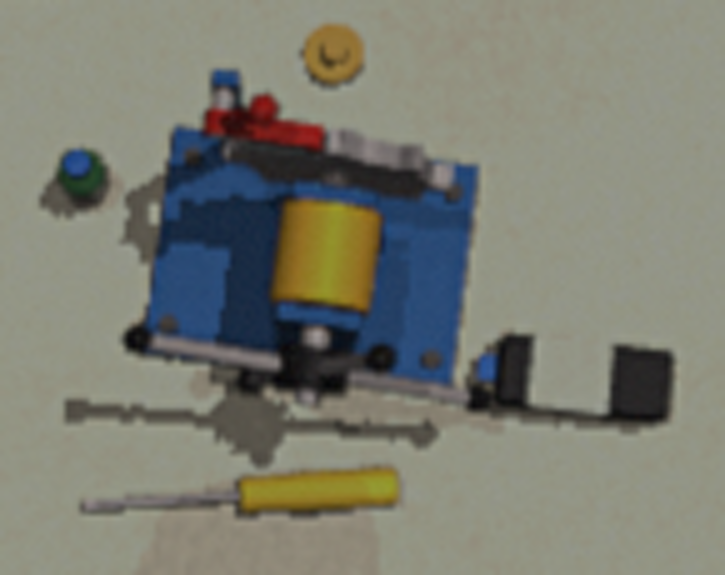

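```bash
python3 - <<'E'
from h import *
for n,(r0,r1,c0,c1) in {'scene0':(160,270,200,330),'top0':(140,255,200,345)}.items():
    s=dict(np.load(n+'.npz')); P=pts(s); hsv=cv2.cvtColor(s['img'],cv2.COLOR_BGR2HSV)
    box=np.zeros(P.shape[:2],bool); box[r0:r1,c0:c1]=1
    b,g,r=[s['img'][...,i].astype(int) for i in range(3)]
    for name,m in {'black':(hsv[...,2]<60)&(P[...,2]>.03)&(P[...,2]<.3),'red':(r>90)&(g<60)&(b<60)&(P[...,2]>.1),'blue':(b>r+40)&(b>g+20),'yellow':(r>120)&(b<70)&(g>80)}.items():
        n_,l,st,c=cv2.connectedComponentsWithStats((m&box).astype(np.uint8))
        for i in range(1,n_):
            if st[i,4]>=6: 
                q=P[l==i]; print(n,name,st[i].tolist(),c[i].round(1),np.median(q,0).round(3),q[:,2].max().round(3),q.min(0).round(3),q.max(0).round(3))
E
```

```text
scene0 black [321, 165, 6, 7, 8] [323.4 168.4] [0.41  0.343 0.031] 0.034 [0.388 0.341 0.03 ] [0.423 0.347 0.034]
scene0 black [235, 168, 24, 31, 166] [246.7 185. ] [ 0.49  -0.013  0.153] 0.244 [ 0.477 -0.045  0.119] [0.515 0.02  0.244]
scene0 black [281, 175, 5, 4, 17] [282.6 176.5] [0.508 0.099 0.175] 0.179 [0.5   0.094 0.169] [0.513 0.105 0.179]
scene0 black [283, 188, 7, 11, 20] [286.4 192.7] [0.624 0.036 0.234] 0.257 [0.619 0.024 0.207] [0.627 0.046 0.257]
scene0 black [288, 203, 9, 44, 215] [292.2 224.5] [0.649 0.046 0.125] 0.212 [0.641 0.04  0.03 ] [0.652 0.056 0.212]
scene0 black [246, 206, 43, 37, 802] [267.  224.4] [ 0.618 -0.018  0.133] 0.198 [ 0.585 -0.079  0.03 ] [0.632 0.047 0.198]
scene0 black [218, 208, 5, 5, 18] [219.9 210.3] [ 0.478 -0.1    0.1  ] 0.106 [ 0.472 -0.105  0.093] [ 0.481 -0.092  0.106]
scene0 black [247, 208, 3, 12, 20] [248.  214.4] [ 0.518 -0.026  0.086] 0.163 [ 0.515 -0.063  0.058] [ 0.597 -0.022  0.163]
scene0 black [212, 228, 9, 12, 59] [216.2 232.9] [ 0.503 -0.129  0.038] 0.042 [ 0.481 -0.14   0.031] [ 0.522 -0.117  0.042]
scene0 black [310, 228, 8
[... 2544 characters left out ...]
29, 166, 66, 51, 1423] [262.1 192.4] [0.567 0.011 0.013] 1.561 [ 0.329 -0.105 -0.001] [0.658 0.106 1.561]
top0 blue [213, 170, 5, 5, 22] [214.9 172.1] [0.626 0.145 0.074] 0.081 [0.619 0.139 0.068] [0.633 0.152 0.081]
top0 blue [296, 211, 4, 5, 16] [297.1 212.9] [ 0.5   -0.111  0.021] 0.029 [ 0.494 -0.117  0.013] [ 0.507 -0.108  0.029]
top0 yellow [261, 145, 11, 11, 85] [266.2 150. ] [ 0.71  -0.016  0.01 ] 1.561 [ 0.329 -0.032  0.   ] [0.726 0.02  1.561]
top0 yellow [257, 180, 18, 21, 317] [265.5 190.1] [ 0.554 -0.01   0.157] 1.561 [ 0.329 -0.035  0.142] [0.585 0.02  1.561]
top0 yellow [248, 234, 32, 7, 197] [263.9 237.1] [ 0.425 -0.005  0.024] 0.035 [ 0.416 -0.052  0.   ] [0.437 0.046 0.035]
```

```bash
cat >> h.py <<'E'
from scipy.optimize import least_squares
def ball(sn,guess,colour,rad=.016):
    "fixed-radius sphere fit to coloured surface points near guess, over snapshots"
    Q=[]
    for s in sn:
        P=pts(s); b,g,r=[s['img'][...,i].astype(int) for i in range(3)]
        m=(np.maximum(np.maximum(b,g),r)<75) if colour=='black' else (r>g+40)&(r>b+40)
        m&=(np.linalg.norm(P-guess,axis=-1)<rad)&(s['range_z']>0)
        Q.append(P[m])
    Q=np.vstack(Q)
    f=least_squares(lambda c:np.linalg.norm(Q-c,axis=1)-.009,guess,loss='soft_l1',f_scale=.002)
    return f.x,len(Q),np.abs(f.fun).mean()
E
python3 - <<'E'
from h import *
A=dict(np.load('scene0.npz'));B=dict(np.load('top0.npz'))
G={'L':[.501,.1,.167],'R':[.474,-.099,.095],'red':[.619,.025,.256],'T':[.483,-.037,.232]}
for k,g in G.items():
    for nm,sn in (('sc',[A]),('top',[B]),('both',[A,B])):
        c,n,e=ball(sn,np.array(g),'red' if k=='red' else 'black'); print(k,nm,c.round(4),n,e.round(4))
E
```

```text
L sc [0.5041 0.1031 0.1703] 20 0.001
L top [0.5009 0.1001 0.169 ] 30 0.0017
L both [0.5024 0.1009 0.1697] 50 0.0018
R sc [ 0.4723 -0.0991  0.095 ] 20 0.0012
R top [ 0.4713 -0.0955  0.0943] 19 0.0014
R both [ 0.4721 -0.0974  0.0944] 39 0.0016
red sc [0.6166 0.0283 0.2574] 25 0.0009
red top [0.6181 0.0266 0.2551] 27 0.0014
red both [0.6175 0.027  0.2559] 52 0.0014
T sc [ 0.4827 -0.0344  0.2325] 41 0.0018
T top [ 0.4821 -0.0348  0.2326] 30 0.0016
T both [ 0.4824 -0.0346  0.2325] 71 0.0017
```

>>> drive_tool(deltas=[0,0,-0.8,0.85,0,0,0,-0.8,0.85,0,0,0,-0.8,0.85,0,0,0,-0.4,0.85,0,0,0,0,0,0,0,0,0,0,0], force=20)

```text
clock: 0.75
tool_pos: [0.2043, -0.5627, 0.3674]
eef_rot: [-3.134, 0.002, -0.177]
contact_force: [0.1, -0.2, -0.0]
width: -0.0002
```

```bash
cat >> h.py <<'E'
W=np.array([.4873,.0017]);YAW=-.152
ex=np.array([np.cos(YAW),np.sin(YAW)]);ey=np.array([-np.sin(YAW),np.cos(YAW)]);O=W+.075*ex
def go(x,y,ztip):
    "units needed (dx,dy,dz,turn) to put the finger tips at stand x,y,ztip in mm"
    o=manip.observe();p=o['tool_pos'];yaw=o['eef_rot'][2]
    d=O+x/1e3*ex+y/1e3*ey-p[:2]
    tx=np.array([np.cos(yaw),np.sin(yaw)]);ty=np.array([np.sin(yaw),-np.cos(yaw)])
    r=p[:2]-O
    print('tip now stand mm',(1e3*np.array([r@ex,r@ey,p[2]-.025])).round(1),'yaw',round(yaw,3),'F',np.round(o['contact_force'],2),'t',o['clock'])
    print('units',np.round([d@tx/.04,d@ty/.04,(p[2]-.025-ztip/1e3)/.04,(yaw-YAW)/.15],2))
E
python3 -c "
from h import *
go(50,0,340)"
```

```text
tip now stand mm [-269.2 -600.8  342.4] yaw -0.177 F [ 0.11 -0.19 -0.02] t 0.75
units [  7.6  -15.22   0.06  -0.17]
```

>>> drive_tool(deltas=[0.2,-0.5,0,-0.17,0,0.45,-0.9,0,0,0,0.45,-0.9,0,0,0,0.45,-0.9,0,0,0,0.45,-0.9,0,0,0,0.45,-0.9,0,0,0,0.45,-0.9,0,0,0,0.45,-0.9,0,0,0,0.45,-0.9,0,0,0,0.45,-0.9,0,0,0,0.45,-0.9,0,0,0,0.45,-0.9,0,0,0])

```text
clock: 1.95
tool_pos: [0.4673, -0.1629, 0.3506]
eef_rot: [-3.114, 0.016, -0.115]
contact_force: [-0.6, -0.8, 0.5]
width: 0.0001
```

```bash
python3 -c "
from h import *
go(50,0,340)"
```

```text
tip now stand mm [ -69.9 -165.7  325.6] yaw -0.115 F [-0.62 -0.76  0.53] t 1.95
units [ 3.15 -4.03 -0.36  0.25]
```

>>> drive_tool(deltas=[0,0,0,0,0,0,0,0,0,0])

```text
clock: 2.15
tool_pos: [0.4685, -0.158, 0.3476]
eef_rot: [-3.111, 0.019, -0.102]
contact_force: [0.9, -1.0, 0.3]
width: 0.0002
```

```bash
python3 -c "
from h import *
go(50,0,340);print(manip.observe()['eef_rot'],manip.observe()['joints'])"
```

```text
tip now stand mm [ -69.4 -160.7  322.6] yaw -0.102 F [ 0.89 -0.97  0.27] t 2.15
units [ 3.18 -3.86 -0.44  0.33]
[-3.11137632  0.01878406 -0.10180882] [-0.60076785 -0.14034544  0.02264103  1.7647346   0.01754549  2.64264588]
```

>>> drive_tool(deltas=[0,0,-0.2,-0.85,0,0,0,-0.1,-0.85,0,0,0,0,-0.85,0,0,0,0,-0.85,0,0,0,0,-0.85,0,0,0,0,-0.85,0,0,0,0,-0.85,0,0,0,0,-0.85,0,0,0,0,-0.85,0,0,0,0,-0.85,0,0,0,0,-0.85,0,0,0,0,-0.4,0])

```text
clock: 3.35
tool_pos: [0.4607, -0.1689, 0.3476]
eef_rot: [-3.107, -0.035, 1.427]
contact_force: [-0.7, 0.4, -0.5]
width: -0.0001
```

```bash
sed -i 's/(yaw-YAW)\/.15/(yaw-YAW-np.pi\/2)\/.15/' h.py; python3 -c "
from h import *
go(50,0,340);print(manip.observe()['eef_rot'],manip.observe()['joints'])"
```

```text
tip now stand mm [ -75.4 -172.6  322.6] yaw 1.427 F [-0.7   0.37 -0.55] t 3.35
units [ 4.29  3.17 -0.44  0.06]
[-3.1072464  -0.03507902  1.42747107] [-0.6274252  -0.13206204  0.0298099   1.77939747  0.01504211  1.08574232]
```

>>> drive_tool(deltas=[0.2,0.15,0,0,0,0.4,0.3,0,0,0,0.45,0.33,0,0,0,0.45,0.33,0,0,0,0.45,0.33,0,0,0,0.45,0.33,0,0,0,0.45,0.33,0,0,0,0.45,0.33,0,0,0,0.3,0.3,0,0,0,0.15,0.15,0,0,0,0,0,0,0,0])

```text
clock: 4.45
tool_pos: [0.6013, -0.0359, 0.3403]
eef_rot: [-3.098, -0.037, 1.408]
contact_force: [0.1, 0.3, -0.3]
width: 0.0004
```

```bash
python3 -c "
from h import *
go(50,5,300);print(manip.observe()['eef_rot'],manip.observe()['joints'])
for n in ['scene','wrist']:
    s=snap(n,n+'1'); i=s['img'];i=i[120:270,160:360] if n=='scene' else i
    cv2.imwrite('pics/z'+n+'1.png',cv2.resize(i,None,fx=4 if n=='scene' else 1.5,fy=4 if n=='scene' else 1.5,interpolation=cv2.INTER_CUBIC))
"
```

```text
tip now stand mm [ 43.4 -19.9 315.3] yaw 1.408 F [ 0.07  0.28 -0.26] t 4.45
units [ 0.62  0.16  0.38 -0.07]
[-3.09813968 -0.03712293  1.4077113 ] [-0.29127684  0.2076256   0.36367605  1.7747115   0.03122687  1.44105021]
```

View pics/zscene1.png

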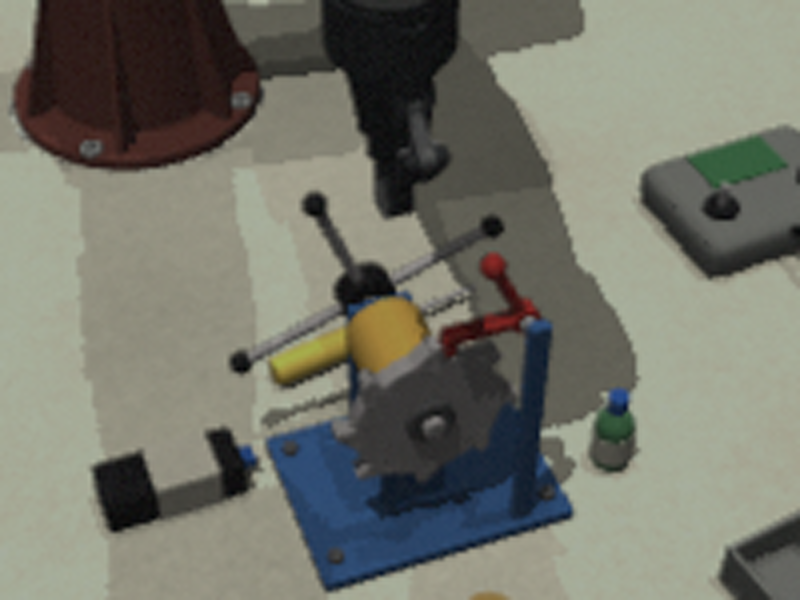

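View pics/zwrist1.png

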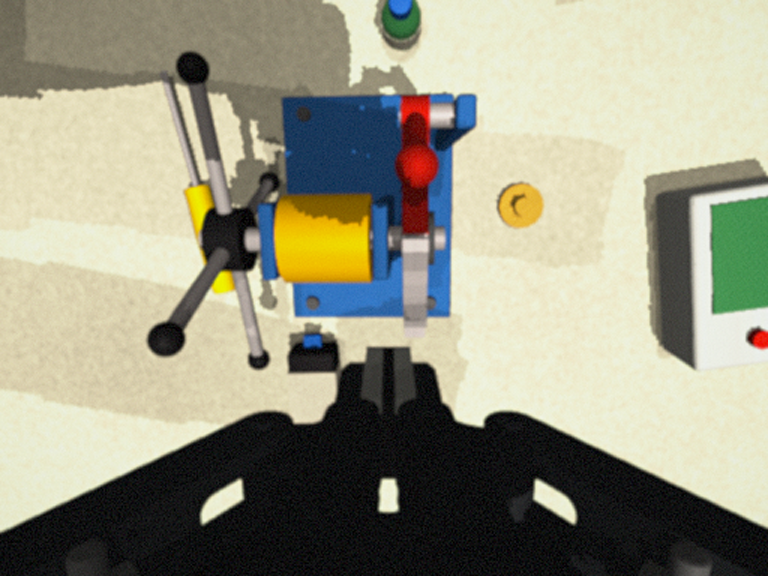

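```bash
cat >> h.py <<'E'
from scipy.spatial.transform import Rotation as Rn
def go(x,y,ztip,tip=.025):
    o=manip.observe();R=Rn.from_euler('xyz',o['eef_rot']).as_matrix()
    t=o['tool_pos']+tip*R[:,2]
    d=np.r_[O+x/1e3*ex+y/1e3*ey,ztip/1e3]-t
    r=t[:2]-O; S=np.c_[np.r_[ex,0],np.r_[ey,0],[0,0,1]]
    print('tip stand mm',(1e3*np.array([r@ex,r@ey,t[2]])).round(1),'z-axis(stand)',(S.T@R[:,2]).round(3),'F stand',(S.T@o['contact_force']).round(2),'t',round(o['clock'],2))
    print('units',np.round(R.T@d/.04,2),'turn',round((o['eef_rot'][2]-YAW-np.pi/2)/.15,2))
E
python3 -c "
from h import *
go(50,5,242)"
```

```text
tip stand mm [ 41.8 -19.8 315.7] z-axis(stand) [-0.043  0.037 -0.998] F stand [-0.35 -0.41 -0.35] t 4.55
units [0.55 0.28 1.85] turn -0.08
```

>>> drive_tool(deltas=[0.3,0.15,0.2,0,0,0.3,0.15,0.3,0,0,0,0,0.4,0,0,0,0,0.4,0,0,0,0,0.4,0,0,0,0,0,0,0])

```text
clock: 5.15
tool_pos: [0.6148, -0.0089, 0.2671]
eef_rot: [-3.098, -0.037, 1.404]
contact_force: [-0.7, -0.7, -0.6]
width: -0.0002
```

```bash
python3 -c "
from h import *
go(50,8,242)
s=snap('wrist','wrist2');cv2.imwrite('pics/zw2.png',s['img'])
s=snap('scene','scene2');cv2.imwrite('pics/zs2.png',cv2.resize(s['img'][150:260,220:350],None,fx=5,fy=5))"
```

```text
tip stand mm [ 51.5   9.8 242.2] z-axis(stand) [-0.043  0.038 -0.998] F stand [-0.6  -0.82 -0.61] t 5.15
units [-0.04 -0.04  0.  ] turn -0.1
```

View pics/zw2.png

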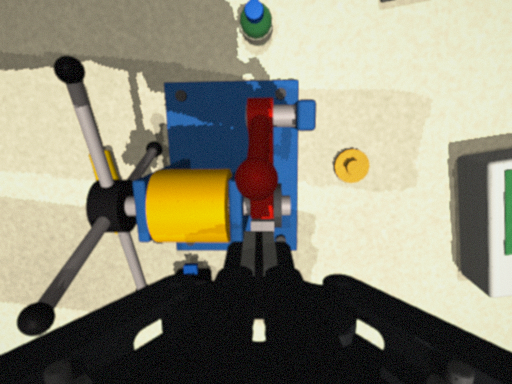

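View pics/zs2.png

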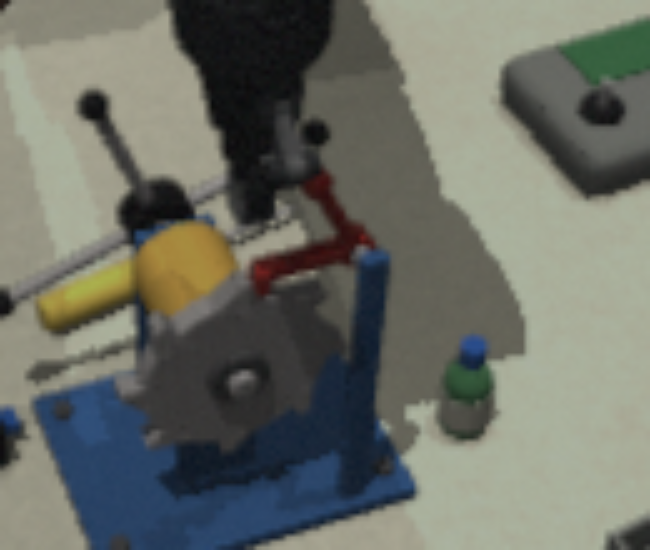

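```bash
python3 -c "
from h import *
s=dict(np.load('scene2.npz'));P=pts(s)
for v in range(168,198,2):
  for u in range(262,288,3):
    q=P[v,u];r=q[:2]-O
    print('%d,%d,%d'%(r@ex*1e3,r@ey*1e3,q[2]*1e3),end=' ')
  print()
"
```

```text
44,-11,330 70,-13,352 71,-6,350 89,-6,364 91,0,364 93,6,364 71,24,341 -287,201,3 -284,212,2 
43,-10,323 73,-14,348 72,-6,345 90,-6,360 90,0,357 90,8,355 -280,186,3 -275,196,4 -274,208,2 
44,-11,317 72,-14,341 72,-6,338 92,-7,355 94,0,355 91,8,350 -266,180,6 -266,192,3 -264,204,2 
26,-4,294 66,-11,328 70,-5,330 91,-6,348 95,0,350 96,6,348 -258,177,4 -74,102,179 -252,198,3 
-270,110,5 64,-10,321 70,-5,324 86,-4,337 95,0,343 100,4,345 -73,92,174 -69,100,175 -238,193,6 
-262,107,3 64,-10,314 68,-4,315 67,3,312 93,0,335 103,3,342 -72,92,167 -70,101,166 -232,190,2 
-253,104,1 49,-4,293 67,-3,308 58,7,297 96,0,331 105,2,338 105,10,335 -222,174,6 707,-267,933 
-243,100,1 44,-2,281 66,-3,300 67,4,299 107,-5,336 109,1,336 111,8,335 114,14,335 -216,183,0 
-234,97,0 47,-3,277 67,-3,294 92,-6,317 112,-7,334 114,0,334 116,6,333 115,14,330 -204,178,0 
-74,35,151 47,-3,270 59,0,279 93,-6,311 113,-7,329 112,0,326 93,17,304 53,44,260 54,52,258 
-73,35,144 47,-3,263 59,0,272 93,-6,304 65,13,274 -194,139,2 54,35,257 58,42,258 50,54,247 
-206,86,0 44,-2,253 56,1,262 61,7,265 61,15,262 -186,136,1 707,-267,933 51,45,243 55,52,244 
-191,81,5 -189,91,3 57,1,256 60,8,257 64,14,258 -164,126,14 -170,141,3 -168,151,2 54,53,236 
-42,23,150 -183,89,0 56,1,248 55,10,244 -172,119,0 -168,128,0 -163,138,1 -158,147,3 53,54,227 
-28,17,157 -155,78,19 -154,89,16 -162,103,4 -161,114,1 -157,124,1 -149,132,6 -150,144,1 -144,152,4
```

>>> drive_tool(deltas=[0.12,0,0,0,0,0.12,0,0,0,0,0.12,0,0,0,0,0.12,0,0,0,0,0.12,0,0,0,0,0.12,0,0,0,0])

```text
clock: 5.85
tool_pos: [0.6221, 0.0205, 0.2751]
eef_rot: [-3.107, -0.035, 1.404]
contact_force: [-0.0, -1.4, 1.7]
width: 0.0005
```

```bash
python3 -c "
from h import *
go(50,62,242)
s=snap('wrist','wrist3');cv2.imwrite('pics/zw3.png',s['img'])"
```

```text
tip stand mm [ 54.5  39.8 250.2] z-axis(stand) [-0.034  0.036 -0.999] F stand [ 0.17 -1.38  1.72] t 5.85
units [ 0.54 -0.11  0.23] turn -0.1
```

View pics/zw3.png

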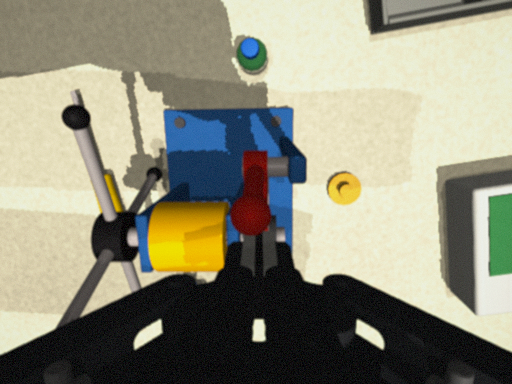

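>>> drive_tool(deltas=[0,0,0.15,0,0,0.08,-0.04,0.1,0,0,0.12,-0.04,0.05,0,0,0.12,0,0.05,0,0])

```text
clock: 6.3
tool_pos: [0.6205, 0.0355, 0.2603]
eef_rot: [-3.107, -0.036, 1.403]
contact_force: [0.3, -1.6, 1.5]
width: 0.0002
```

```bash
python3 -c "
from h import *
go(50,62,242)
s=snap('wrist','wrist4');cv2.imwrite('pics/zw4.png',s['img'])"
```

```text
tip stand mm [ 50.7  54.5 235.3] z-axis(stand) [-0.034  0.036 -0.999] F stand [ 0.55 -1.58  1.49] t 6.3
units [ 0.19 -0.03 -0.16] turn -0.1
```

View pics/zw4.png

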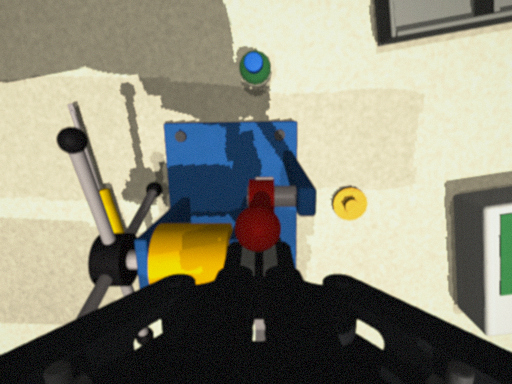

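>>> drive_tool(deltas=[0.1,0,-0.08,0,0,0.1,0,-0.05,0,0,0.08,0,0,0,0])

```text
clock: 6.65
tool_pos: [0.6223, 0.0481, 0.2653]
eef_rot: [-3.105, -0.036, 1.404]
contact_force: [0.0, -1.8, -1.1]
width: -0.0001
```

```bash
python3 -c "
from h import *
go(50,62,242)"
```

```text
tip stand mm [ 50.5  67.3 240.3] z-axis(stand) [-0.036  0.037 -0.999] F stand [ 0.29 -1.73 -1.14] t 6.65
units [-0.13 -0.01 -0.05] turn -0.1
```

>>> drive_tool(deltas=[-0.25,0,0,0,0,-0.15,0,-0.4,0,0,0,0,-0.5,0,0,0,0,-0.3,0,0,0,0,0,0,0])

```text
clock: 7.15
tool_pos: [0.6208, 0.0284, 0.314]
eef_rot: [-3.104, -0.037, 1.405]
contact_force: [-0.4, 0.1, 0.3]
width: -0.0002
```

```bash
python3 -c "
from h import *
go(-75,-75,280)
s=snap('wrist','wrist5');cv2.imwrite('pics/zw5.png',s['img'])
b=snap('top','top5')
for sn in ([s],[b]):
  for g in ([.62,.07,.257],[.617,.055,.259]):
    c,n,e=ball(sn,np.array(g),'red',.02);r=c[:2]-O;print(c,n,e,r@ex,r@ey,'pawl',.44+np.arctan2(r@ey-.07,c[2]-.2))
"
```

```text
tip stand mm [ 52.   47.6 289. ] z-axis(stand) [-0.037  0.038 -0.999] F stand [-0.39  0.08  0.32] t 7.15
units [-3.11 -3.13  0.23] turn -0.09
[0.62546716 0.06852092 0.25877039] 782 0.00035308209172091185 0.05145640782821554 0.08697112180672237 pawl 0.7211224096704206
[0.62545851 0.06851889 0.25871873] 475 0.00034360181640866134 0.051448161967029345 0.0869678024000486 pawl 0.7213047127472516
[0.62  0.07  0.257] 0 nan 0.04582832869453154 0.08760533650917758 pawl 0.7395703530996633
[0.617 0.055 0.259] 0 nan 0.04513414863806916 0.07232403702094001 pawl 0.47937010407517605h.py:21: RuntimeWarning: Mean of empty slice.
  return f.x,len(Q),np.abs(f.fun).mean()
  ret = ret.dtype.type(ret / rcount)
```

View pics/zw5.png

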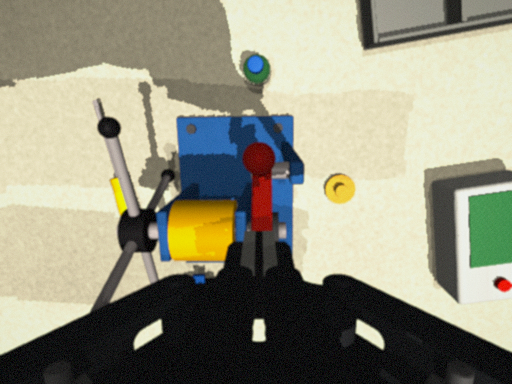

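>>> drive_tool(deltas=[-0.2,-0.2,0,0,0,-0.35,-0.35,0,0,0,-0.4,-0.4,0,0,0,-0.4,-0.4,0,0,0,-0.4,-0.4,0,0,0,-0.4,-0.4,0,0,0,-0.35,-0.35,0,0,0,-0.2,-0.2,0,0,0,0,0,0,0,0])

```text
clock: 8.15
tool_pos: [0.4891, -0.0625, 0.3022]
eef_rot: [-3.091, -0.039, 1.406]
contact_force: [0.4, 0.5, 0.0]
width: -0.0002
```

```bash
python3 -c "
from h import *
go(-75,-75,205)"
```

```text
tip stand mm [-64.7 -62.2 277.2] z-axis(stand) [-0.05   0.04  -0.998] F stand [0.3  0.59 0.05] t 8.15
units [-0.39 -0.16  1.8 ] turn -0.08
```

>>> drive_tool(deltas=[-0.25,-0.15,0.1,0,0,-0.15,-0.05,0.3,0,0,0,0,0.4,0,0,0,0,0.4,0,0,0,0,0.4,0,0,0,0,0.2,0,0,0,0,0,0,0])

```text
clock: 8.85
tool_pos: [0.4756, -0.0744, 0.2244]
eef_rot: [-3.09, -0.04, 1.409]
contact_force: [0.7, -0.2, 0.1]
width: -0.0
```

```bash
python3 -c "
from h import *
go(-75,-75,205)
s=snap('wrist','wrist6');cv2.imwrite('pics/zw6.png',s['img'])
s=snap('scene','scene6');cv2.imwrite('pics/zs6.png',cv2.resize(s['img'][150:260,200:330],None,fx=5,fy=5))"
```

```text
tip stand mm [-76.3 -76.  199.5] z-axis(stand) [-0.051  0.041 -0.998] F stand [ 0.74 -0.11  0.12] t 8.85
units [ 0.03  0.03 -0.14] turn -0.07
```

View pics/zw6.png

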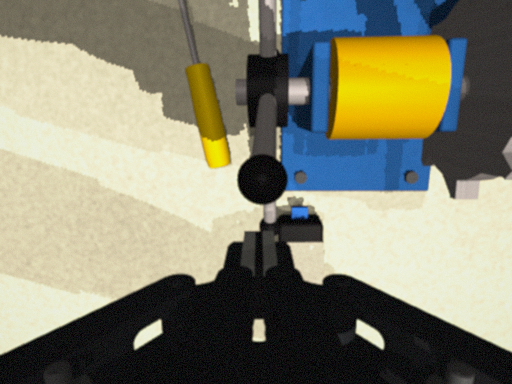

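View pics/zs6.png

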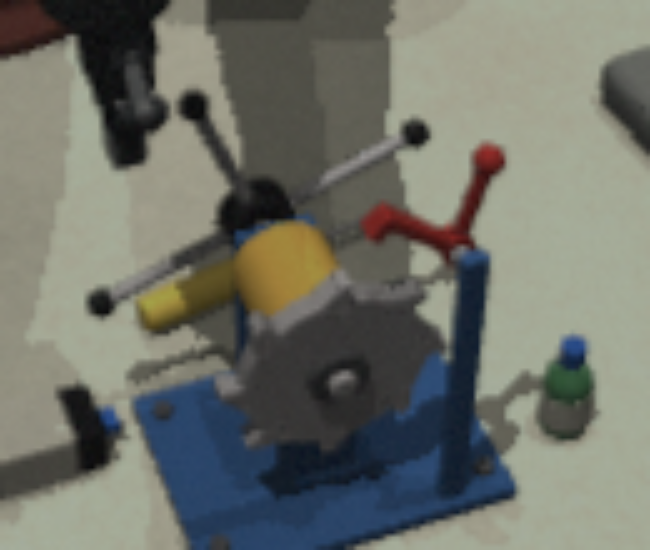

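>>> drive_tool(deltas=[0.15,0.02,-0.05,0,0,0.15,0,0,0,0,0.15,0,0,0,0,0.15,0,0,0,0,0.15,0,0,0,0,0.15,0,0,0,0])

```text
clock: 9.55
tool_pos: [0.4847, -0.0378, 0.2329]
eef_rot: [-3.097, -0.037, 1.409]
contact_force: [-1.7, -2.1, 0.3]
width: 0.0
```

```bash
python3 -c "
from h import *
go(-75,0,200)"
```

```text
tip stand mm [-72.7 -38.5 207.9] z-axis(stand) [-0.045  0.037 -0.998] F stand [-1.39 -2.39  0.3 ] t 9.55
units [ 0.95 -0.06  0.24] turn -0.07
```

>>> drive_tool(deltas=[0.12,-0.03,0.15,0,0,0.15,-0.02,0.08,0,0,0.15,0,0.05,0,0,0.15,0,0.03,0,0,0.15,0,0.03,0,0])

```text
clock: 10.05
tool_pos: [0.487, -0.0057, 0.2193]
eef_rot: [-3.097, -0.037, 1.409]
contact_force: [0.2, -3.2, 2.8]
width: 0.0001
```

```bash
python3 -c "
from h import *
go(-75,4,200)
s=snap('wrist','wrist7');cv2.imwrite('pics/zw7.png',s['img'])
s=snap('scene','scene7');cv2.imwrite('pics/zs7.png',cv2.resize(s['img'][150:260,200:330],None,fx=5,fy=5))"
```

```text
tip stand mm [-75.3  -6.5 194.3] z-axis(stand) [-0.044  0.037 -0.998] F stand [ 0.72 -3.11  2.8 ] t 10.05
units [ 0.27 -0.   -0.13] turn -0.07
```

View pics/zs7.png

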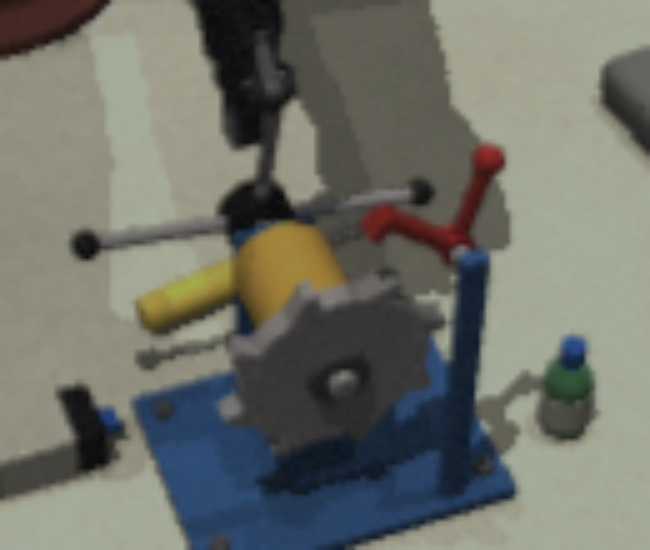

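>>> drive_tool(deltas=[0.12,0,-0.08,0,0,0.12,0,-0.03,0,0,0.04,0,0,0,0])

```text
clock: 10.45
tool_pos: [0.4886, 0.0058, 0.2238]
eef_rot: [-3.095, -0.036, 1.409]
contact_force: [-0.4, -3.2, -1.0]
width: -0.0001
```

```bash
python3 -c "
from h import *
go(-75,4,200)
A=snap('scene','scene8')
for q in np.arange(-.8,-.2,.1):
  for k,a in (('L',np.pi/2),('R',-np.pi/2)):
    th=-.3-q+a
    g=np.r_[W+.108*np.sin(th)*ey,.130+.108*np.cos(th)]
    c,n,e=ball([A],g,'black',.014)
    if n>10:
      r=c[:2]-W; a2=np.arctan2(r@ey,c[2]-.13); print(k,q.round(2),n,e.round(4),c.round(3),'q est',(-.3-(a2-a)).round(3))
"
```

```text
tip stand mm [-75.5   5.2 198.8] z-axis(stand) [-0.046  0.037 -0.998] F stand [ 0.07 -3.26 -0.95] t 10.45
units [-0.03  0.01 -0.03] turn -0.07
R -0.7 19 0.0009 [ 0.472 -0.1    0.16 ] q est -0.584
R -0.6 26 0.0011 [ 0.473 -0.101  0.16 ] q est -0.578
L -0.5 14 0.0015 [0.503 0.104 0.106] q est -0.531
L -0.4 13 0.0016 [0.507 0.111 0.115] q est -0.436h.py:21: RuntimeWarning: Mean of empty slice.
  return f.x,len(Q),np.abs(f.fun).mean()
  ret = ret.dtype.type(ret / rcount)
```

>>> drive_tool(deltas=[-0.25,0,0,0,0,-0.3,0,-0.2,0,0,-0.1,0,-0.6,0,0,0,0,-0.7,0,0,0,0,-0.6,0,0,0,0,-0.2,0,0,0,0,0,0,0])

```text
clock: 11.2
tool_pos: [0.4872, -0.0294, 0.3194]
eef_rot: [-3.096, -0.039, 1.407]
contact_force: [-0.1, 0.2, -0.7]
width: 0.0
```

```bash
python3 -c "
from h import *
go(50,125,285)
A=snap('scene','scene9')
for q in (-.6,-.5):
  for k,a in (('L',np.pi/2),('R',-np.pi/2),('T',0)):
    th=-.3-q+a
    g=np.r_[W+.108*np.sin(th)*ey,.130+.108*np.cos(th)]
    c,n,e=ball([A],g,'black',.014)
    r=c[:2]-W; a2=np.arctan2(r@ey,c[2]-.13); print(k,q,n,e.round(4),c.round(3),'q est',(-.3-(a2-a)).round(3))
" 2>/dev/null
```

```text
tip stand mm [-71.5 -29.8 294.4] z-axis(stand) [-0.045  0.039 -0.998] F stand [-0.13  0.15 -0.65] t 11.2
units [3.89 3.01 0.25] turn -0.08
L -0.6 5 0.0007 [0.502 0.104 0.102] q est -0.559
R -0.6 24 0.001 [ 0.471 -0.102  0.162] q est -0.595
T -0.6 31 0.0009 [0.492 0.03  0.236] q est -0.561
L -0.5 14 0.0012 [0.503 0.102 0.105] q est -0.539
R -0.5 8 0.0005 [ 0.471 -0.102  0.158] q est -0.564
T -0.5 31 0.0009 [0.491 0.029 0.236] q est -0.552
```

The wheel is at about −0.56, in the middle of the drop-in window. Next I go around to the pawl's +y side.

>>> drive_tool(deltas=[0.2,0.15,0,0,0,0.4,0.3,0,0,0,0.45,0.35,0,0,0,0.45,0.35,0,0,0,0.45,0.35,0,0,0,0.45,0.35,0,0,0,0.45,0.35,0,0,0,0.45,0.35,0,0,0,0.35,0.25,0,0,0,0.2,0.2,0,0,0,0,0,0,0,0])

```text
clock: 12.35
tool_pos: [0.6347, 0.1156, 0.3011]
eef_rot: [-3.076, -0.04, 1.408]
contact_force: [-0.0, -0.8, 0.3]
width: 0.0002
```

```bash
python3 -c "
from h import *
go(50,125,242)"
```

```text
tip stand mm [ 51.8 135.9 276.2] z-axis(stand) [-0.066  0.041 -0.997] F stand [ 0.11 -0.75  0.32] t 12.35
units [-0.31  0.01  0.84] turn -0.07
```

>>> drive_tool(deltas=[-0.1,0,0.3,0,0,-0.05,0,0.35,0,0,0,0,0.25,0,0,0,0,0,0,0])

```text
clock: 12.75
tool_pos: [0.6298, 0.1126, 0.2598]
eef_rot: [-3.07, -0.04, 1.409]
contact_force: [-0.3, 0.4, -0.8]
width: -0.0
```

```bash
python3 -c "
from h import *
go(50,107,242)
s=snap('wrist','wrist10');cv2.imwrite('pics/zw10.png',s['img'])
s=snap('scene','scene10');cv2.imwrite('pics/zs10.png',cv2.resize(s['img'][150:260,220:350],None,fx=5,fy=5))"
```

```text
tip stand mm [ 47.3 132.2 234.9] z-axis(stand) [-0.071  0.04  -0.997] F stand [-0.37  0.33 -0.84] t 12.75
units [-0.62  0.06 -0.21] turn -0.06
```

View pics/zs10.png

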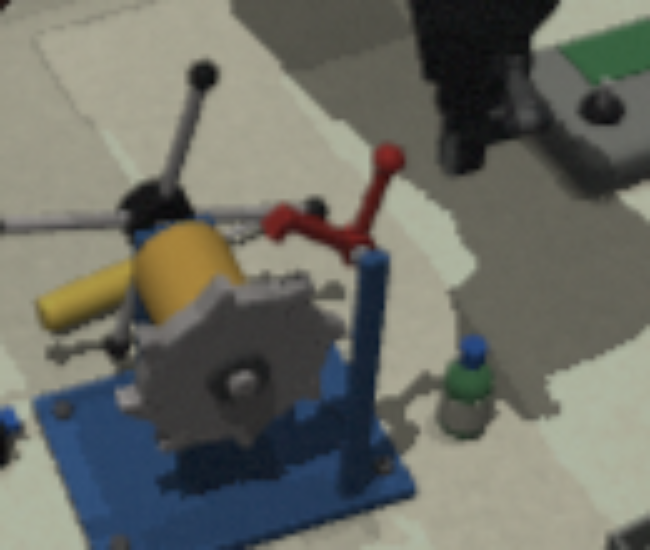

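View pics/zw10.png

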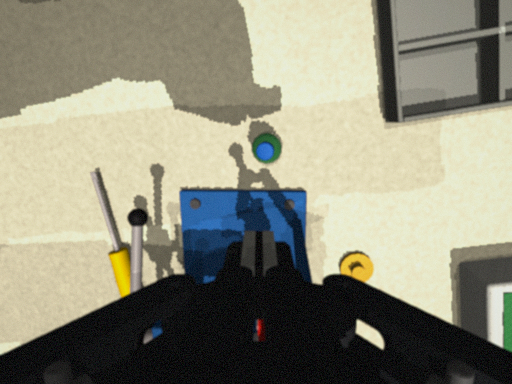

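>>> drive_tool(deltas=[-0.15,0.05,-0.1,0,0,-0.15,0,0,0,0,-0.15,0,0,0,0,-0.15,0,0,0,0,-0.15,0,0,0,0,-0.15,0,0,0,0])

```text
clock: 13.45
tool_pos: [0.6277, 0.0736, 0.2676]
eef_rot: [-3.077, -0.041, 1.41]
contact_force: [-0.5, 1.3, 0.7]
width: 0.0001
```

```bash
python3 -c "
from h import *
go(50,64.4,240)"
```

```text
tip stand mm [ 51.3  93.4 242.7] z-axis(stand) [-0.064  0.041 -0.997] F stand [-0.72  1.18  0.65] t 13.45
units [-0.73 -0.02  0.04] turn -0.06
```

>>> drive_tool(deltas=[-0.12,-0.02,0.06,0,0,-0.12,0,0.03,0,0,-0.12,0,0.03,0,0,-0.12,0,0,0,0,-0.06,0,0,0,0])

```text
clock: 13.95
tool_pos: [0.6226, 0.0504, 0.2612]
eef_rot: [-3.077, -0.041, 1.409]
contact_force: [0.6, 0.8, 0.9]
width: -0.0003
```

```bash
python3 -c "
from h import *
go(50,64.4,240)
s=snap('scene','scene11');cv2.imwrite('pics/zs11.png',cv2.resize(s['img'][150:260,220:350],None,fx=5,fy=5))"
```

```text
tip stand mm [ 49.7  69.6 236.3] z-axis(stand) [-0.064  0.042 -0.997] F stand [0.46 0.88 0.87] t 13.95
units [-0.13  0.   -0.1 ] turn -0.06
```

View pics/zs11.png

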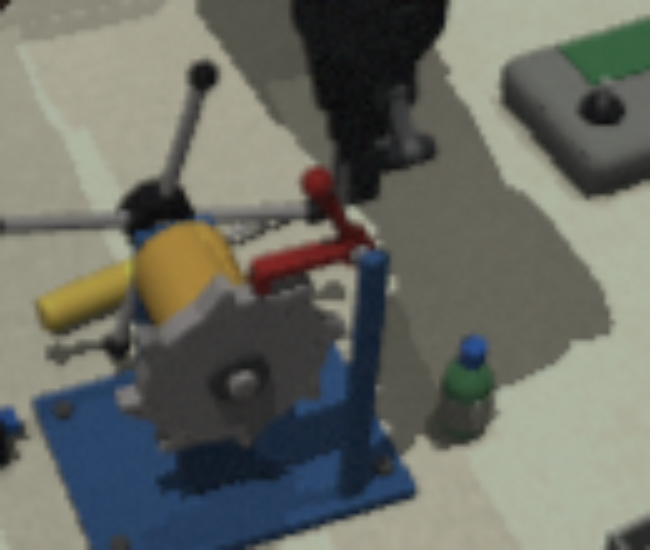

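Nearly down, with about 5 mm to go. I'll use small steps and watch the force.

>>> drive_tool(deltas=[-0.06,0,-0.05,0,0,-0.05,0,0,0,0])

```text
clock: 14.2
tool_pos: [0.6219, 0.048, 0.263]
eef_rot: [-3.076, -0.046, 1.41]
contact_force: [2.1, 12.1, 2.7]
width: -0.0002
```

```bash
cat >> h.py <<'E'
def pawl(sn):
    for g in ([.6175,.027,.256],[.619,.033,.258]):
        c,n,e=ball(sn,np.array(g),'red',.015);r=c[:2]-O;print(c.round(4),n,e.round(4),(r@ex).round(4),(r@ey).round(4),'pawl',(.44+np.arctan2(r@ey-.07,c[2]-.2)).round(3))
E
python3 -c "
from h import *
go(50,64.4,240)
pawl([snap('scene','scene12')]); pawl([dict(np.load('scene0.npz'))])"
```

```text
tip stand mm [ 49.4  67.3 238.1] z-axis(stand) [-0.065  0.047 -0.997] F stand [ 0.26 12.27  2.75] t 14.2
units [-0.07  0.01 -0.05] turn -0.06
[0.6173 0.0271 0.2574] 24 0.0011 0.0496 0.0448 pawl 0.027
[0.6173 0.0271 0.2574] 24 0.0011 0.0496 0.0448 pawl 0.027
[0.6166 0.0283 0.2574] 25 0.0009 0.0488 0.0458 pawl 0.042
[0.6166 0.0283 0.2574] 25 0.0009 0.0488 0.0458 pawl 0.042
```

The pawl met a firm stop at 12 N, and the ball sits where it started. I'll back off now.

>>> drive_tool(deltas=[0.15,0,0,0,0,0.4,0,0,0,0,0.4,0,-0.3,0,0,0,0,-0.7,0,0,0,0,-0.7,0,0,0.4,0,-0.4,0,0,0.6,0,0,0,0,0.6,0,0,0,0,0.6,0,0,0,0,0,0,0,0,0])

```text
clock: 15.25
tool_pos: [0.6472, 0.1789, 0.3562]
eef_rot: [-3.077, -0.043, 1.411]
contact_force: [-0.3, 0.0, 0.2]
width: 0.0002
```

```bash
python3 -c "
from h import *
go(50,64.4,240)
A=snap('scene','scene13');B=snap('top','top13')
pawl([A]);pawl([B]);print('ref');pawl([dict(np.load('scene0.npz'))]);pawl([dict(np.load('top0.npz'))])
for S in (A,B):
  for k,a in (('L',np.pi/2),('R',-np.pi/2),('T',0)):
    th=-.3+.57+a
    g=np.r_[W+.108*np.sin(th)*ey,.130+.108*np.cos(th)]
    c,n,e=ball([S],g,'black',.014)
    r=c[:2]-W; a2=np.arctan2(r@ey,c[2]-.13); print(k,n,e.round(4),c.round(3),'q est',(-.3-(a2-a)).round(3))
cv2.imwrite('pics/zs13.png',cv2.resize(A['img'][150:260,220:350],None,fx=5,fy=5))
cv2.imwrite('pics/zt13.png',B['img'])
" 2>/dev/null
```

```text
tip stand mm [ 54.7 200.5 331.3] z-axis(stand) [-0.065  0.043 -0.997] F stand [-0.29 -0.02  0.15] t 15.25
units [-3.5   0.05  2.14] turn -0.05
[0.6173 0.0267 0.2564] 22 0.0011 0.0497 0.0444 pawl 0.014
[0.6173 0.0267 0.2564] 22 0.0011 0.0497 0.0444 pawl 0.014
[0.6174 0.0285 0.2547] 28 0.0019 0.0495 0.0462 pawl 0.03
[0.6174 0.0285 0.2547] 28 0.0019 0.0495 0.0462 pawl 0.03
ref
[0.6166 0.0283 0.2574] 25 0.0009 0.0488 0.0458 pawl 0.042
[0.6166 0.0283 0.2574] 25 0.0009 0.0488 0.0458 pawl 0.042
[0.6181 0.0266 0.2551] 27 0.0014 0.0505 0.0444 pawl 0.006
[0.6181 0.0266 0.2551] 27 0.0014 0.0505 0.0444 pawl 0.006
L 16 0.001 [0.504 0.106 0.105] q est -0.531
R 24 0.001 [ 0.472 -0.102  0.16 ] q est -0.579
T 27 0.0014 [0.492 0.029 0.236] q est -0.556
L 20 0.0011 [0.504 0.107 0.102] q est -0.56
R 26 0.0013 [ 0.473 -0.101  0.16 ] q est -0.585
T 30 0.0012 [0.492 0.03  0.235] q est -0.563
```

View pics/zs13.png

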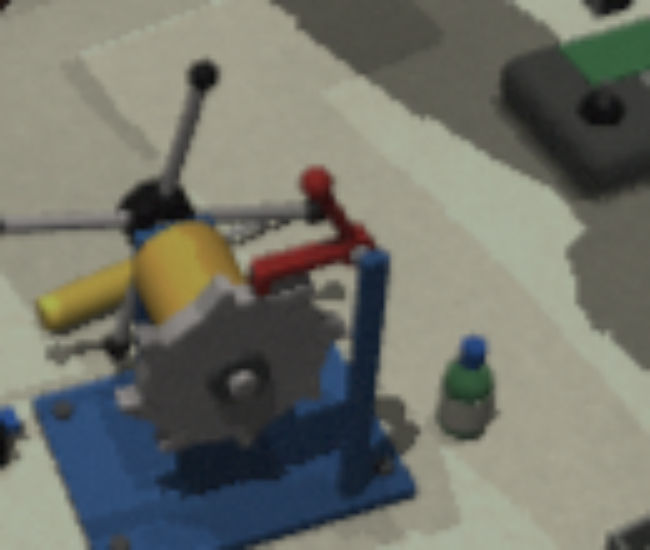

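View pics/zt13.png

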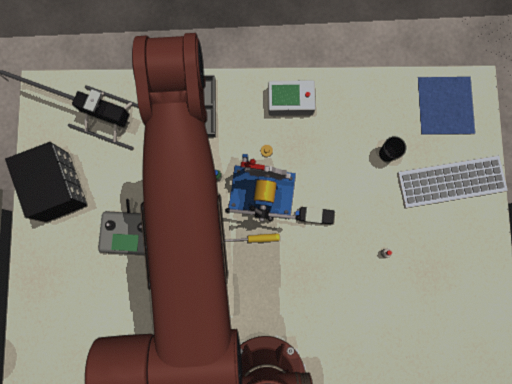

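The pawl is back at its original down position, the wheel is at about −0.565, the bystanders haven't moved and the gripper is clear. I'm handing in.

```bash
python3 -c "
from bench import manip
print(manip.sign_off(), manip.observe()['clock'])"
```

```text
the job is handed in; nothing more can be done
the job is handed in; nothing more can be done
```

The wheel is turned back one notch and the pawl is pushed fully down into it. The job was handed in at about 15.4 s of the 58 s allowed.

With the fingers shut, I did three pushes, in the order asked:
- **Pawl up:** I pushed the pawl up by its ball-ended tab to about 0.72 rad, and it stayed there.
- **Wheel back:** I pushed the top spoke, touching its ball and then the rod, with the top moving toward the pawl's pivot. The wheel went from about +0.055 to about −0.565 rad.
- **Pawl down:** I pushed the tab back until it met its stop, which read 12 N, then withdrew. Every other push read about 3–4 N.

**Last checks, with the gripper well clear:**
- **Pawl:** it read 0.014 rad in the scene view and 0.030 in the top view. The same measurement before I touched it gave 0.042 and 0.006, so it is down to within measuring noise.
- **Wheel:** the three visible balls gave −0.53 to −0.585 rad, inside the −0.77 to −0.40 window.
- **Other things on the bench:** they looked unmoved in the pictures. I did not measure them, and the arm partly hid the glue bottle and the radio in the last top view.

**Deviations:** the tool tilted by up to about 0.08 rad during the moves because small errors added up from row to row. It did not affect the pushes. I also had to turn the fingers 90° early on, because the last joint would otherwise have passed its range.

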